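# Bundle three U-rails into an interlocked pack at the packing fence

### The job

Pack the three aluminium U-rails into one interlocked bundle at the steel fence: slide the loose open-up rail sideways until both open-up rails lie tight together along the fence, then turn the rail that lies on its side open-down over the pair, so that one of its flanges stands in each trough and it is fully down, with all the ends roughly level. Leave the mug, bottle and tape roll where they are.

Things in the scene. Friction and masses are not known exactly. Their poses are not given: they have to be found in the camera images.
- fence_face (a point): Foot of the front face of the packing fence, a dark steel angle bolted to the bench (240 mm long, face 30 mm high). The point is midway along the face at bench height; its x axis runs along the fence, its y axis points into the fence (rails lie on the -y side), z up. A grey cutting mat, under 1 mm thick, lies in front of it.
- inner: Bare aluminium U-rail lying open-up along the fence, at most 4 mm from its face: 180 mm long (x), 44 mm wide over the flanges (y), 24 mm high (z), walls 3 mm, so the trough is 38 mm wide and 21 mm deep; 0.08 to 0.17 kg. Loose. Origin at the centre of its underside; z points out of the open side.
- outer: Second, equal U-rail, also loose and lying open-up, on the -y side of the inner rail with a gap of some 35 to 70 mm and slightly askew. Same size, origin and axes as the inner rail.
- cap_mid (a point): Centre of the third, equal loose U-rail, lying on one flange on the bench: 180 mm long (x, within 1 rad of the fence's x), 24 deep (y), 44 high (z). y points out of its open side; web face at -12 mm. Mass centre 7 mm inside that face. Set on its side in the outer trough, open side to the fence, it tips over its lower flange's edge if the push rises with the web (a level push jams). Top when fitted: 27 mm.
- mug: Bystander: white mug, 82 mm wide, 95 mm high, origin at the centre of its underside.
- bottle: Bystander: clear bottle, 58 mm wide, 160 mm high, origin at the centre of its underside.
- tape: Bystander: amber roll of heat tape lying flat, 84 mm across, 25 mm high, origin at the centre of its underside.
Not all that is in view belongs to the job. What is shaped like the outer but turquoise is not meant.

How it is judged:
By the outcome, as a careful person would: the job done as asked, in the order asked, and still so for the second after the job is handed in, with the robot touching nothing.
It also fails if it takes over 70 s, if anything falls off the work surface, if the arm or the gripper's body presses on something with over 40 N, if the wrist force passes 120 N, or if a joint passes its speed limit or range.

### The arm

A 7-joint arm with a two-finger parallel gripper is mounted at the origin on the work surface. World frame = base frame: x ahead of the robot, y to its left, z up, the work surface at z = 0. Lengths are in m, angles in degrees, forces in N, time in s.
With the tool pointing down it reaches from about 0.4 to 0.9 m from the base axis. Payload 5.5 kg.
Tool frame: the origin (TCP) lies on the centre line of the jaws, within the pads' length; the fingertips stand 11 mm ahead of it and the grasp point (between the pads) lies 8 mm behind it; z points along the fingers, y is the direction in which the jaws open and shut (so a half turn about z gives the same grasp; the last joint's range is limited). The gripper opens to 92 mm and grips with 3 to 60 N. Pads are 19 mm wide; open, the fingers measure 130 mm over their backs; the gripper's body (75 mm by 190 mm) begins 47 mm behind the grasp point.
Start: joints at [91.914, 28.699, -24.465, 88.831, 12.651, 65.22, -12.049], TCP at [0.148, -0.633, 0.238] pointing down, gripper open.
Joint ranges: [-164.97, 164.97], [-17.58, 116.51], [-87.97, 89.64], [11.32, 138.91], [-80.73, 260.73], [10.89, 115.49], [-147.41, 147.41]. Speed limits (degrees/s): [147.25, 147.25, 180, 180, 180, 180, 180].

### API

Orientations are given as a 3x3 rotation matrix whose columns are the frame's x, y, z axes.
In Python, from workcell import * gives the robot as it stands.
- The arm moves only by the shell command python3 -m handwheel 'ROWS' [FORCE]. ROWS is a JSON object of lists of equal length, an entry for each row: "grip": the opening in per cent of the stroke, from 0 (shut) to 100 (fully open); "dp": the shift along the tool's x, y, z in cm, a list of three; "angular": the turn, a rotation vector about the tool's x, y, z in rad, a list of three. A call has 1 to 8 rows; each row is the pose to reach, as a shift and turn from the pose commanded when the call began, along the tool's axes at that moment; what a row does not reach only later rows make up. A row lasts 1/8 s, in which the tool goes at most 62.5 mm and 10.7 degrees, less where a joint would pass 70% of its speed; a pose out of reach is approached as far as the arm can. A call with a gripper value outside its range is refused whole. The fingers move at their own pace and stop on an object; FORCE is the grip in N (left out, the last holds). Time passes only in rows, so rows that repeat a pose let the fingers close. It gives the time, the measured TCP pose, the force and the opening at its end, in the units of the state.
- state(): the state, without advancing time (a new reading comes with each control period).
- capture(name): name is "side" or "top"; returns a dict with "frame" (400x640x3 uint8, red, green, blue), "z_map" (400x640 float32, m along the optical axis (not along the pixel's ray), 0 where there is no reading), "camera_matrix" (3x3 intrinsics, pixels), "rvec" (rotation vector, rad) and "tvec" (3), from world to camera coordinates, as OpenCV has them. Camera axes: x right, y down, z forward; pixel columns grow to the right and rows downward; lengths in m; the calibration is good to about 2 mm. A picture is of the moment at which its call begins.
- finish_job(): hands the job in, once; it reports no verdict.
The state is a dict: "time_s": time; "q": joint angles; "joint_velocities": joint speeds; "joint_efforts": joint torques, N m; "position": TCP position; "tool_rot": TCP orientation; "force": force on the tool from outside, world axes, zero at the start; "torque": the same for the moment, N m; "finger_gap": opening from 0.0 (shut) to 1.0 (fully open).
Only numpy, scipy, OpenCV 4.12 (cv2) and the standard library are available. Lean on these libraries where they do the work, as an engineer would, in place of code of your own. Each camera call takes 0.05 s, during which the arm holds its last target.

## Working session

There is one attempt and no reset: what is moved stays moved. The work goes in short steps, Python scripts to look and compute and a shell command to move; the robot and the scene stay as the last step left them, time stands still between calls to the robot, and variables do not carry over. Pictures are saved under pics/ and viewed, and the job is handed in when it is done.

```bash
ls; mkdir -p pics
python3 - <<'E'
from workcell import *
import cv2,numpy as np
s=state();print({k:np.round(v,3).tolist() for k,v in s.items()})
for n in("side","top"):
    c=capture(n);cv2.imwrite(f"pics/{n}0.png",c["frame"][:,:,::-1]);print(n,c["camera_matrix"],c["rvec"],c["tvec"])
    np.savez(f"{n}0.npz",**c)
E
```

```text
pics
{'time_s': 0.0, 'q': [91.914, 28.752, -24.455, 88.891, 12.653, 65.219, -12.049], 'joint_velocities': [-0.104, 0.045, 0.006, -0.082, -0.061, 0.055, -0.075], 'joint_efforts': [0.0, -56.659, -5.816, -27.911, -0.069, 0.031, 0.0], 'position': [0.148, -0.632, 0.237], 'tool_rot': [[0.974, 0.228, -0.0], [0.228, -0.974, 0.002], [0.0, -0.002, -1.0]], 'force': [-0.443, 0.932, -0.222], 'torque': [-0.052, 0.031, -0.019], 'finger_gap': 0.998}
side [[496.99901068   0.         313.86936612]
 [  0.         496.99901068 201.12087162]
 [  0.           0.           1.        ]] [ 0.74386763 -2.36299026  1.38385676] [0.45168558 0.16714687 1.29639658]
top [[381.92925891   0.         324.14122342]
 [  0.         381.92925891 198.95455934]
 [  0.           0.           1.        ]] [ 2.1015392  -2.14700043  0.21697994] [0.04284076 0.54075973 0.95115162]
```

View pics/side0.png

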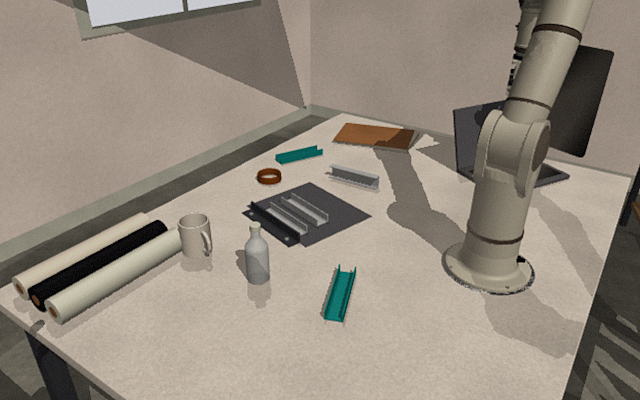

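View pics/top0.png

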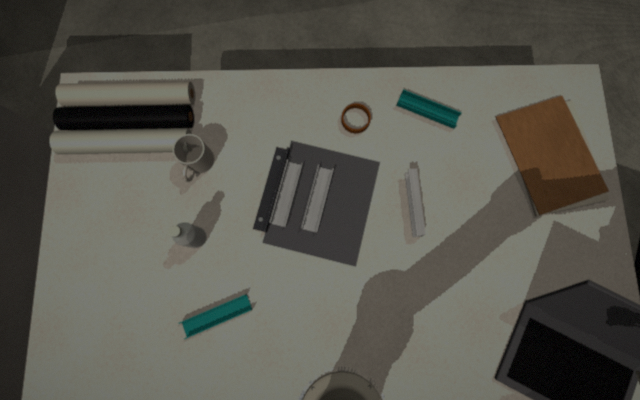

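Seen: in the top view the fence is at (272,190), inner rail (286,195), outer rail (318,198), cap on its side (416,200). The turquoise rails at (429,108) and (217,315) are decoys. The tape is at (356,118), mug (189,152), bottle (185,235).

```bash
cat > h.py <<'E'
import cv2,numpy as np
def cloud(c):
    K=c["camera_matrix"];z=c["z_map"];R=cv2.Rodrigues(np.array(c["rvec"]))[0];t=np.array(c["tvec"]).ravel()
    v,u=np.mgrid[:z.shape[0],:z.shape[1]]
    P=np.stack([(u-K[0,2])/K[0,0]*z,(v-K[1,2])/K[1,1]*z,z],-1)
    W=(P-t)@R; W[z==0]=np.nan
    return W
def proj(c,p):
    return cv2.projectPoints(np.array(p,float).reshape(-1,3),np.array(c["rvec"]),np.array(c["tvec"]),np.array(c["camera_matrix"]),None)[0].reshape(-1,2)
E
python3 - <<'E'
from h import *
for n,(a,b,e,f) in {"top":(245,130,445,270),"side":(230,130,400,260)}.items():
    c=dict(np.load(n+"0.npz"));W=cloud(c)
    im=c["frame"][b:f,a:e,::-1]
    cv2.imwrite(f"pics/{n}crop.png",cv2.convertScaleAbs(cv2.resize(im,None,fx=4,fy=4,interpolation=2),alpha=1.4))
    if n=="top":
        for (u,v) in [(272,190),(286,195),(318,198),(416,200),(340,200),(356,105),(429,108),(217,315),(189,145),(185,235)]: print(u,v,np.round(W[v,u],3))
        print(np.round(W[200,250:440,2]*1000).tolist())
        print(np.round(W[200,[250,439],:2],3))
E
```

```text
272 190 [0.579 0.174 0.006]
286 195 [0.564 0.135 0.006]
318 198 [0.554 0.048 0.002]
416 200 [ 0.535 -0.212  0.046]
340 200 [ 0.547 -0.013  0.003]
356 105 [ 0.82  -0.066  0.018]
429 108 [ 0.813 -0.279  0.004]
217 315 [0.25  0.316 0.002]
189 145 [0.702 0.397 0.038]
185 235 [0.447 0.367 0.122]
[-1.0, -0.0, -1.0, 2.0, 2.0, -1.0, -2.0, 1.0, 1.0, 5.0, -1.0, 3.0, 7.0, -0.0, 3.0, 2.0, 7.0, 3.0, 5.0, 5.0, 7.0, 9.0, 31.0, 29.0, 30.0, 13.0, 22.0, 16.0, 3.0, 3.0, -0.0, 5.0, 6.0, 4.0, 3.0, 3.0, 2.0, 4.0, 2.0, 1.0, 0.0, 23.0, 23.0, 3.0, 0.0, 1.0, 2.0, -0.0, 2.0, 4.0, 0.0, 1.0, 0.0, 2.0, 3.0, 2.0, 2.0, 3.0, 1.0, 24.0, 8.0, 3.0, 6.0, 5.0, 5.0, 6.0, 3.0, 6.0, 8.0, 5.0, 3.0, 4.0, 6.0, 3.0, 27.0, 23.0, 1.0, 3.0, 2.0, 2.0, 3.0, 5.0, 2.0, 0.0, -0.0, 3.0, -1.0, 5.0, -1.0, 4.0, 3.0, 3.0, 2.0, 4.0, 3.0, 1.0, -1.0, 1.0, -1.0, 0.0, 2.0, 4.0, 2.0, 1.0, 3.0, 1.0, 3.0, 5.0, 1.0, 2.0, 5.0, 3.0, 2.0, 3.0, 2.0, 2.0, -1.0, 2.0, 1.0, 2.0, 0.0, 3.0, 1.0, -0.0, 1.0, 1.0, 1.0, -1.0, -0.0, -1.0, 1.0, -1.0, -1.0, -0.0, -1.0, 3.0, -0.0, 3.0, -1.0, -0.0, -1.0, -2.0, 1.0, 1.0, 3.0, -1.0, -1.0, 1.0, -1.0, 1.0, 1.0, -0.0, -0.0, nan, -5.0, 2.0, 2.0, 5.0, 0.0, 5.0, 4.0, 3.0, 44.0, 45.0, 43.0, 44.0, 46.0, 47.0, 44.0, 43.0, 44.0, 46.0, 3.0, 4.0, -0.0, 3.0, 1.0, 0.0, 4.0, 1.0, 3.0, -0.0, 3.0, 0.0, 2.0, 3.0, 3.0, 4.0, 2.0, 2.0]
[[ 0.553  0.235]
 [ 0.542 -0.287]]
```

View pics/topcrop.png

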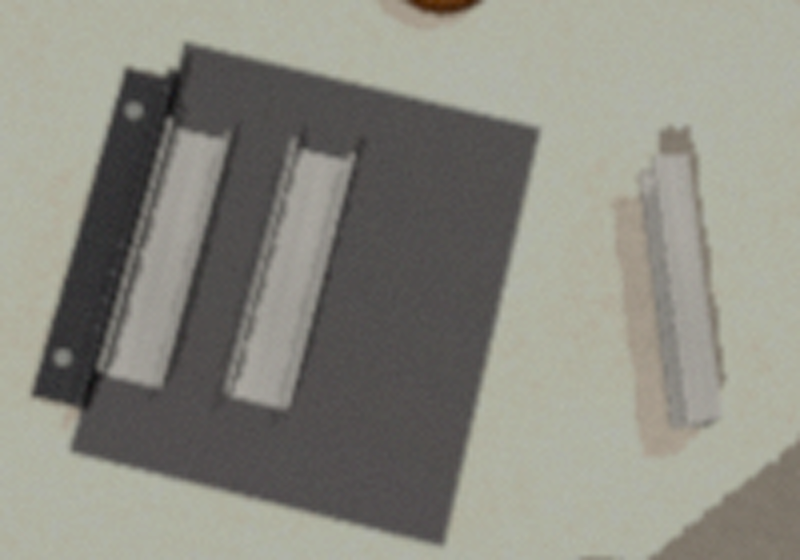

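View pics/sidecrop.png

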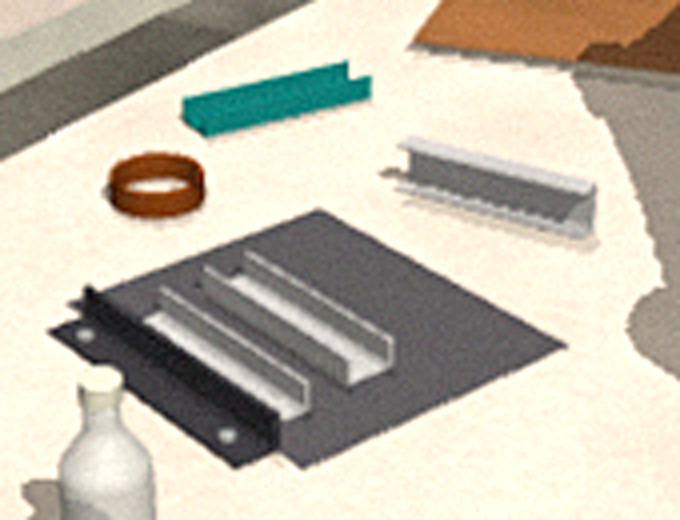

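```bash
cat >> h.py <<'E'
def avg(n,k=4):
    from workcell import capture
    cs=[capture(n) for _ in range(k)]
    c=dict(cs[0]); Z=np.array([x["z_map"] for x in cs]);Z[Z==0]=np.nan
    import warnings;warnings.simplefilter("ignore")
    c["z_map"]=np.nan_to_num(np.nanmedian(Z,0));return c
def rect(p):
    r=cv2.minAreaRect((p[:,:2]*1000).astype(np.float32)); b=cv2.boxPoints(r)
    e=[b[1]-b[0],b[2]-b[1]]; L=max(e,key=np.linalg.norm); a=np.degrees(np.arctan2(L[1],L[0]))%180
    return np.round(r[0],1),np.round(r[1],1),round(float(a),2)
E
python3 - <<'E'
from h import *
for n in("top","side"):
    c=avg(n);np.savez(n+"1.npz",**c);W=cloud(c)
    x,y,z=W[...,0],W[...,1],W[...,2]
    reg=(x>.4)&(x<.72)
    def show(l,m):
        p=W[m]; 
        if len(p)<5: print(n,l,len(p));return
        print(n,l,len(p),rect(p), "zmed",np.median(p[:,2]).round(4))
    show("cap",reg&(y<-.15)&(y>-.3)&(z>.038)&(z<.055))
    show("mat",reg&(y<-.02)&(y>-.1)&(abs(z)<.01))
    hi=reg&(y<.25)&(y>-.02)&(z>.017)&(z<.04)
    m=cv2.morphologyEx(hi.astype(np.uint8),cv2.MORPH_CLOSE,np.ones((1,1)))
    k,lab=cv2.connectedComponents(m,connectivity=8)
    for i in range(1,k):
        if (lab==i).sum()>15: show("comp%d"%i,lab==i)
    cv2.imwrite(f"pics/{n}hi.png",cv2.resize((np.clip(z[130:270,230:450],0,.05)*5000).astype(np.uint8),None,fx=3.5,fy=3.5,interpolation=0))
E
```

```text
top cap 624 (array([ 533.8, -213.6]), array([179.9,  24.7]), 3.28) zmed 0.045
top mat 3261 (array([559.8, -60. ]), array([ 80. , 318.4]), 179.99) zmed 0.0015
top comp1 358 (array([579.2, 156.5]), array([ 11.8, 237.8]), 164.55) zmed 0.029
top comp2 97 (array([563.8, 113.8]), array([  3.3, 176.9]), 164.61) zmed 0.0244
top comp3 89 (array([558.9,  68.5]), array([  3.1, 179.9]), 164.24) zmed 0.0247
top comp4 82 (array([547. ,  29.2]), array([  3. , 178.6]), 164.35) zmed 0.0247
side cap 204 (array([ 533.7, -207.7]), array([179.3,  30.6]), 3.06) zmed 0.0424
side mat 1152 (array([559.9, -59.9]), array([ 79.8, 319.6]), 179.99) zmed -0.0007
side comp1 86 (array([547.5,  35. ]), array([  6.6, 180.6]), 164.47) zmed 0.0213
side comp2 89 (array([560.9,  73.9]), array([  6.4, 180.8]), 164.3) zmed 0.0214
side comp3 249 (array([580.5, 161.8]), array([ 15. , 242.2]), 164.54) zmed 0.0248
side comp4 91 (array([564.4, 119.6]), array([  6.3, 180.8]), 164.21) zmed 0.021
```

View pics/tophi.png

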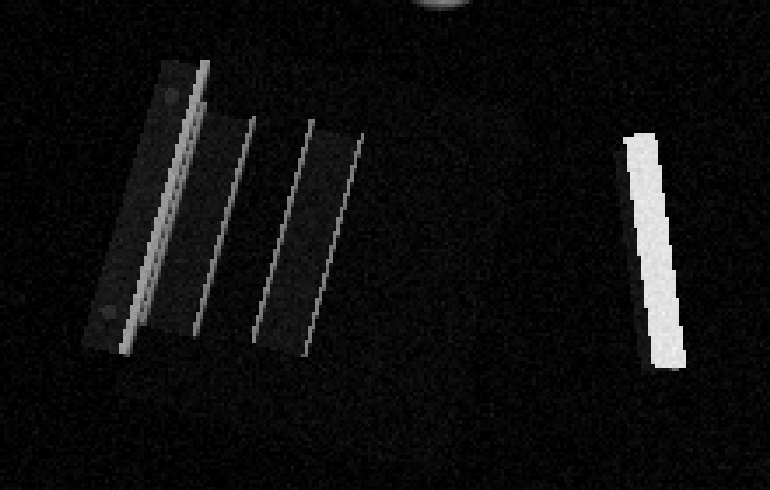

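```bash
cat >> h.py <<'E'
import cv2
def delta(p=None,R=None):
    """tool-axis cm shift and rotvec from measured pose to the target"""
    from workcell import state
    s=state();R0=np.array(s["tool_rot"]);p0=np.array(s["position"])
    if p is not None: print("dp cm",np.round(R0.T@(np.array(p)-p0)*100,2))
    if R is not None: print("rot",np.round(cv2.Rodrigues(R0.T@np.array(R))[0].ravel(),3))
def down(ang):  # tool pointing down with tool x at world angle ang (deg); tool y = ang-90
    a=np.radians(ang);x=np.array([np.cos(a),np.sin(a),0]);z=np.array([0,0,-1.]);return np.column_stack([x,np.cross(z,x),z])
E
python3 - <<'E'
from h import *
delta([.5475,.0295,.237],down(-15.65))
E
python3 -m handwheel '{"grip":[25,25,25,25,25,25,25,25],"dp":[[1.5,-1.5,0],[4.5,-4.5,0],[8.5,-8.5,0],[12.5,-12.5,0],[16.5,-16.5,0],[20.5,-20.5,0],[24,-24,0],[27,-27,0]],"angular":[[0,0,0],[0,0,0.05],[0,0,0.1],[0,0,0.18],[0,0,0.26],[0,0,0.34],[0,0,0.42],[0,0,0.5]]}' 30
```

```text
dp cm [ 53.98 -55.4    0.08]
rot [-0.    -0.     0.503]
time_s: 1.5
position: [0.3505, -0.3067, 0.2381]
tool_rot: [[0.963, -0.268, 0.001], [-0.268, -0.963, -0.001], [0.001, 0.001, -1.0]]
force: [1.1, 0.3, 0.0]
finger_gap: 0.258
```

Run:
```python
from h import *
delta([.5475,.0295,.12],down(-15.65))
```

```text
dp cm [  9.95 -37.68  11.8 ]
rot [ 0.001 -0.001  0.002]
```

```bash
python3 -m handwheel '{"grip":[25,25,25,25,25,25,25,25],"dp":[[1.3,-5,0.5],[2.6,-10,1.5],[4,-15,3],[5.3,-20,5],[6.6,-25,7],[8,-30,9],[9.3,-35,11],[9.95,-37.7,11.8]],"angular":[[0,0,0],[0,0,0],[0,0,0],[0,0,0],[0,0,0],[0,0,0],[0,0,0],[0,0,0]]}'
python3 - <<'E'
from h import *
from workcell import *
c=capture("top");im=c["frame"][130:290,240:400,::-1];cv2.imwrite("pics/t2.png",cv2.resize(im,None,fx=3.7,fy=3.7))
c=capture("side");im=c["frame"][100:260,220:420,::-1];cv2.imwrite("pics/s2.png",cv2.resize(im,None,fx=3.7,fy=3.7))
delta([.5475,.0295,.022],down(-15.65))
E
```

```text
time_s: 2.5
position: [0.5465, 0.0316, 0.1188]
tool_rot: [[0.965, -0.264, -0.001], [-0.264, -0.965, 0.002], [-0.001, -0.001, -1.0]]
force: [-0.1, -0.4, 0.3]
finger_gap: 0.255
dp cm [0.17 0.33 9.71]
rot [-0.003  0.001  0.009]
```

View pics/s2.png

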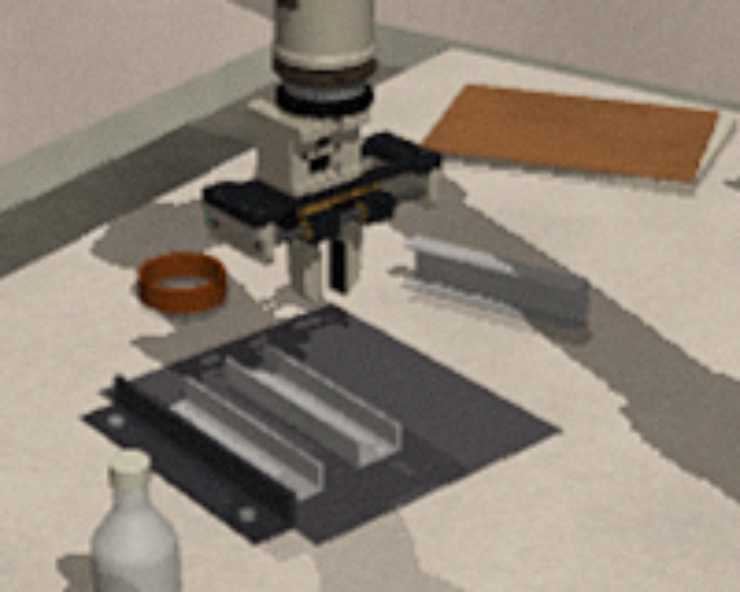

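View pics/t2.png

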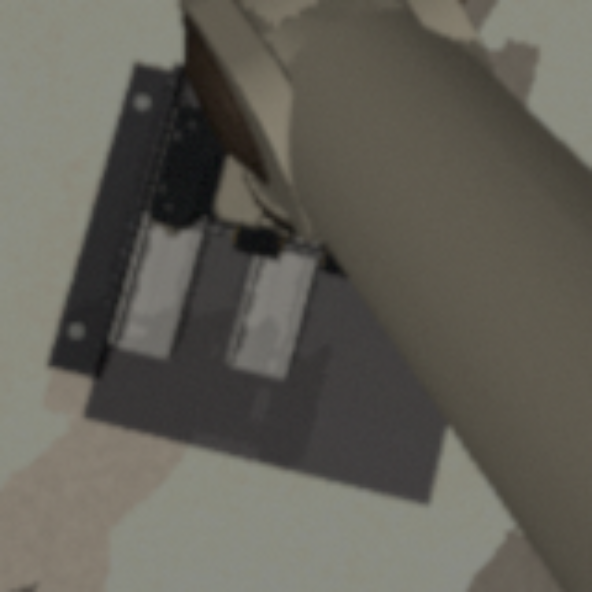

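```bash
python3 -m handwheel '{"grip":[25,25,25,25,25,5,5,5],"dp":[[0.17,0.33,2],[0.17,0.33,5],[0.17,0.33,8],[0.17,0.33,9.5],[0.17,0.33,9.7],[0.17,0.33,9.7],[0.17,0.33,9.7],[0.17,0.33,9.7]],"angular":[[0,0,0],[0,0,0.009],[0,0,0.009],[0,0,0.009],[0,0,0.009],[0,0,0.009],[0,0,0.009],[0,0,0.009]]}' 15
python3 - <<'E'
from h import *
from workcell import *
print(state()["force"])
c=capture("side");im=c["frame"][120:260,230:390,::-1];cv2.imwrite("pics/s3.png",cv2.resize(im,None,fx=4,fy=4))
E
```

```text
time_s: 3.6
position: [0.5478, 0.0252, 0.0238]
tool_rot: [[0.961, -0.275, 0.002], [-0.275, -0.961, 0.001], [0.002, -0.001, -1.0]]
force: [-0.3, 1.7, 0.5]
finger_gap: 0.057
[-0.27881413  1.73894695  0.53064608]
```

View pics/s3.png

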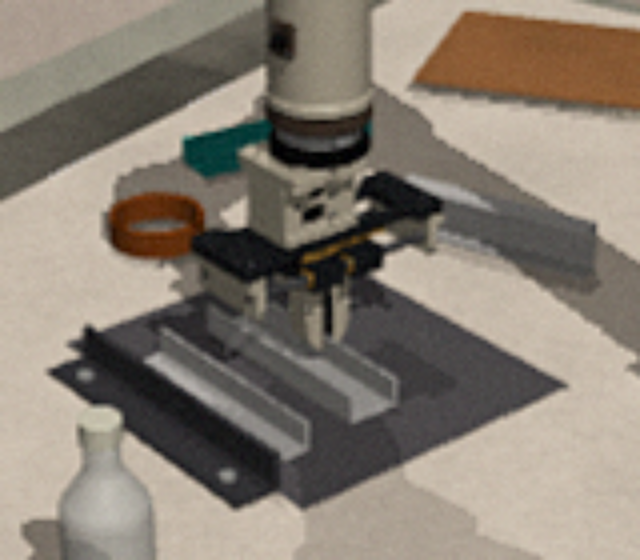

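```bash
python3 -m handwheel '{"grip":[0,0,0],"dp":[[0,0,0],[0,0,0],[0,0,0]],"angular":[[0,0,0],[0,0,0],[0,0,0]]}' 20
python3 - <<'E'
from h import *
from workcell import *
u=np.array([.964,-.2662,0]);v=np.array([.2662,.964,0])
s=state();p=np.array(s["position"]);print(s["force"],p@u,p@v)
E
```

```text
time_s: 4.03
position: [0.5476, 0.0251, 0.0235]
tool_rot: [[0.961, -0.275, 0.002], [-0.275, -0.961, 0.0], [0.002, -0.001, -1.0]]
force: [1.2, 1.8, 6.0]
finger_gap: 0.027
[1.21842616 1.80499479 6.01575026] 0.5212050224481102 0.17001554952392312
```

```bash
python3 -m handwheel '{"grip":[0,0,0,0,0,0,0,0],"dp":[[-0.1,-0.5,-0.05],[-0.3,-1.2,-0.05],[-0.5,-1.9,-0.05],[-0.68,-2.6,-0.05],[-0.68,-3.3,-0.05],[-0.68,-3.8,-0.05],[-0.68,-4,-0.05],[-0.68,-4,-0.05]],"angular":[[0,0,0],[0,0,-0.004],[0,0,-0.009],[0,0,-0.009],[0,0,-0.009],[0,0,-0.009],[0,0,-0.009],[0,0,-0.009]]}' 25
python3 - <<'E'
from h import *
from workcell import *
u=np.array([.964,-.2662,0]);v=np.array([.2662,.964,0])
s=state();p=np.array(s["position"]);print(s["force"],p@u,p@v)
c=capture("side");im=c["frame"][150:250,230:350,::-1];cv2.imwrite("pics/s4.png",cv2.resize(im,None,fx=6,fy=6))
E
```

```text
time_s: 5.03
position: [0.551, 0.0628, 0.0235]
tool_rot: [[0.963, -0.268, -0.001], [-0.268, -0.963, -0.003], [-0.0, 0.004, -1.0]]
force: [-1.4, -4.9, 6.8]
finger_gap: 0.031
[-1.38408866 -4.88873297  6.76621406] 0.5144741965369788 0.20721642389010397
```

View pics/s4.png

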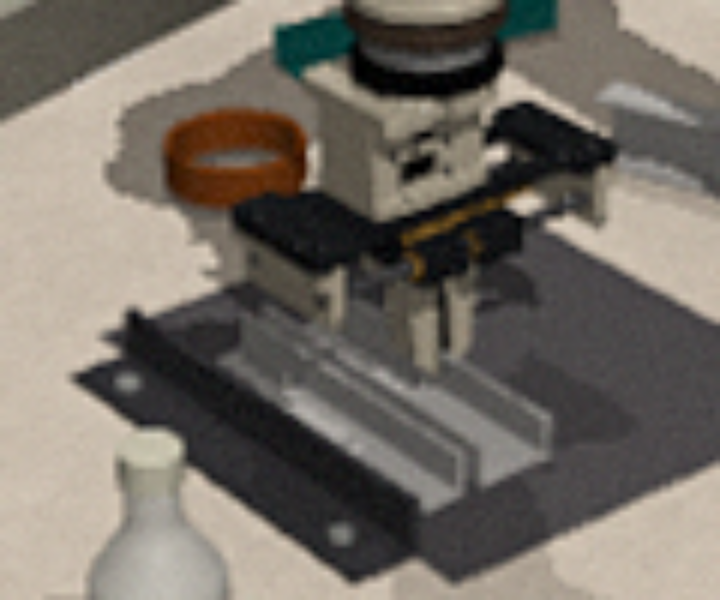

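```bash
python3 -m handwheel '{"grip":[0,0,0,0,0,0],"dp":[[0,-0.2,0],[0,-0.4,0],[0,-0.6,0],[0,-0.8,0],[0,-1.0,0],[0,-1.0,0]],"angular":[[0,0,0],[0,0,0],[0,0,0],[0,0,0],[0,0,0],[0,0,0]]}' 25
python3 - <<'E'
from h import *
from workcell import *
u=np.array([.964,-.2662,0]);v=np.array([.2662,.964,0])
s=state();p=np.array(s["position"]);f=np.array(s["force"]);print(f,"fv",f@v,p@u,p@v)
c=capture("side");im=c["frame"][150:250,230:350,::-1];cv2.imwrite("pics/s5.png",cv2.resize(im,None,fx=6,fy=6))
E
```

```text
time_s: 5.82
position: [0.5537, 0.0721, 0.0235]
tool_rot: [[0.963, -0.268, -0.001], [-0.268, -0.963, -0.004], [0.0, 0.004, -1.0]]
force: [-0.7, -5.9, 7.9]
finger_gap: 0.033
[-0.73589206 -5.88948383  7.90065201] fv -5.8733568740677145 0.5145915527391403 0.21693645830478492
```

View pics/s5.png

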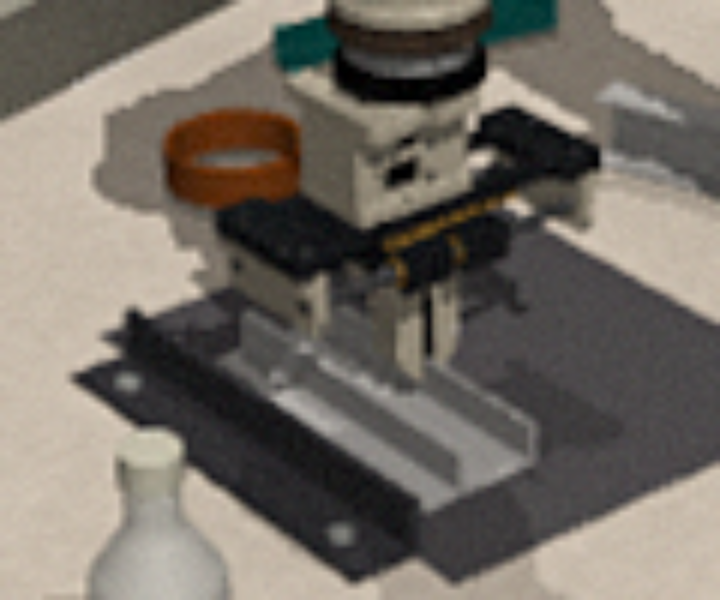

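```bash
python3 -m handwheel '{"grip":[0,0,0,0],"dp":[[0,-0.1,0],[0,-0.2,0],[0,-0.3,0],[0,-0.3,0]],"angular":[[0,0,0],[0,0,0],[0,0,0],[0,0,0]]}' 25
```

```text
time_s: 6.38
position: [0.5543, 0.0738, 0.0235]
tool_rot: [[0.963, -0.269, -0.002], [-0.269, -0.963, -0.005], [-0.0, 0.006, -1.0]]
force: [-1.8, -7.3, 9.2]
finger_gap: 0.03
```

```bash
python3 -m handwheel '{"grip":[0,0,0,0],"dp":[[0,-0.1,0],[0,-0.2,0],[0,-0.3,0],[0,-0.3,0]],"angular":[[0,0,0],[0,0,0],[0,0,0],[0,0,0]]}' 25
```

```text
time_s: 6.88
position: [0.5545, 0.0745, 0.0235]
tool_rot: [[0.963, -0.27, -0.003], [-0.27, -0.963, -0.008], [-0.001, 0.009, -1.0]]
force: [-3.5, -11.9, 13.5]
finger_gap: 0.029
```

```bash
python3 -m handwheel '{"grip":[0,0,0,0],"dp":[[0,-0.1,-0.05],[0,-0.2,-0.05],[0,-0.3,-0.1],[0,-0.3,-0.1]],"angular":[[0,0,0],[0,0,0],[0,0,0],[0,0,0]]}' 25;  python3 - <<'E'
from h import *
from workcell import *
c=avg("side",3);im=c["frame"][150:250,230:350,::-1];cv2.imwrite("pics/s6.png",cv2.resize(im,None,fx=6,fy=6))
E
```

```text
time_s: 7.38
position: [0.5547, 0.0747, 0.0235]
tool_rot: [[0.962, -0.272, -0.005], [-0.272, -0.962, -0.011], [-0.002, 0.012, -1.0]]
force: [-3.7, -15.7, 8.8]
finger_gap: 0.029
```

View pics/s6.png

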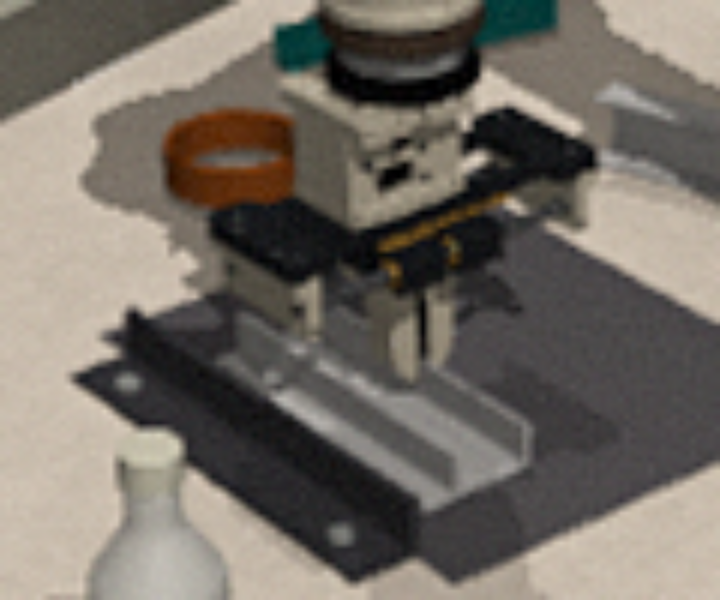

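```bash
python3 -m handwheel '{"grip":[0,0,15,25,25,25,25,25],"dp":[[0,0.3,0],[0,0.5,0],[0,0.5,0],[0,0.5,0],[0,0.4,0],[0,0.4,-2.5],[0,0.4,-6],[0,0.4,-10]],"angular":[[0,0,0],[0,0,0],[0,0,0],[0,0,0],[0,0,0],[0,0,0],[0,0,0],[0,0,0]]}' 10;  python3 - <<'E'
from h import *
from workcell import *
delta([.534,-.2136,.13],down(3.2))
E
```

```text
time_s: 8.52
position: [0.5545, 0.0801, 0.1247]
tool_rot: [[0.964, -0.266, -0.002], [-0.266, -0.964, 0.0], [-0.002, -0.0, -1.0]]
force: [0.3, 0.4, 0.3]
finger_gap: 0.248
dp cm [ 5.83 28.86 -0.54]
rot [-0.     0.002 -0.325]
```

```bash
python3 -m handwheel '{"grip":[25,25,40,50,50,50,50,50],"dp":[[0.5,3,-0.5],[1.5,8,-0.5],[2.7,13.5,-0.5],[3.9,19,-0.5],[5,24.5,-0.5],[5.83,28.8,-0.5],[5.83,28.86,-0.5],[5.83,28.86,-0.5]],"angular":[[0,0,0],[0,0,-0.06],[0,0,-0.12],[0,0,-0.18],[0,0,-0.24],[0,0,-0.3],[0,0,-0.325],[0,0,-0.325]]}' 25;  python3 - <<'E'
from h import *
from workcell import *
c=avg("side",3);im=c["frame"][140:250,230:390,::-1];cv2.imwrite("pics/s7.png",cv2.resize(im,None,fx=5,fy=5))
c=avg("top",4);np.savez("top7.npz",**c);im=c["frame"][130:270,240:440,::-1];cv2.imwrite("pics/t7.png",cv2.resize(im,None,fx=4,fy=4))
W=cloud(c);x,y,z=W[...,0],W[...,1],W[...,2]
hi=(x>.4)&(x<.72)&(y<.25)&(y>-.02)&(z>.017)&(z<.04)
k,lab=cv2.connectedComponents(hi.astype(np.uint8),connectivity=8)
for i in range(1,k):
    if (lab==i).sum()>15:
        p=W[lab==i];print(len(p),rect(p))
delta([.534,-.2136,.041],down(3.2))
E
```

```text
time_s: 9.52
position: [0.5345, -0.2131, 0.1291]
tool_rot: [[0.998, 0.055, 0.0], [0.055, -0.998, 0.001], [0.0, -0.001, -1.0]]
force: [1.3, 1.0, -0.7]
finger_gap: 0.498
329 (array([579.8, 157.5]), array([  9.4, 238.2]), 164.38)
166 (array([564.8, 114.6]), array([  6.2, 179.7]), 164.54)
89 (array([553.5,  73.6]), array([  3.1, 179.6]), 164.62)
dp cm [-0.07  0.03  8.84]
rot [-0.    -0.     0.001]
```

View pics/s7.png

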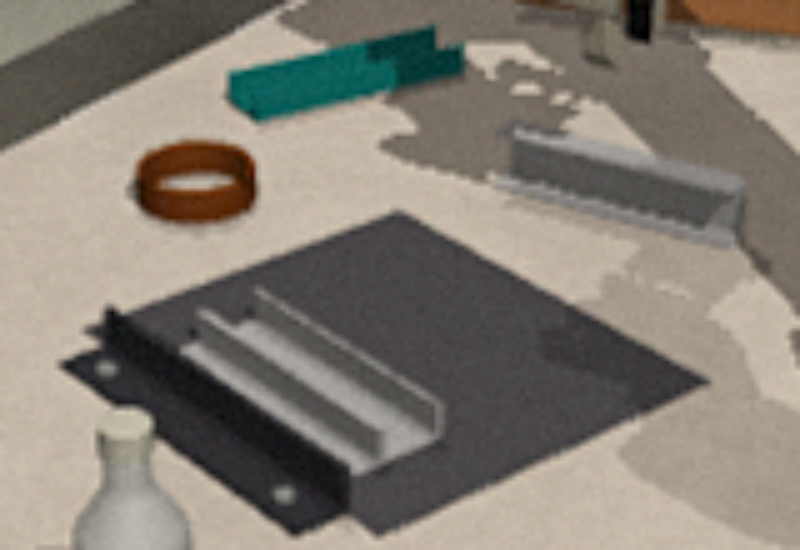

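View pics/t7.png

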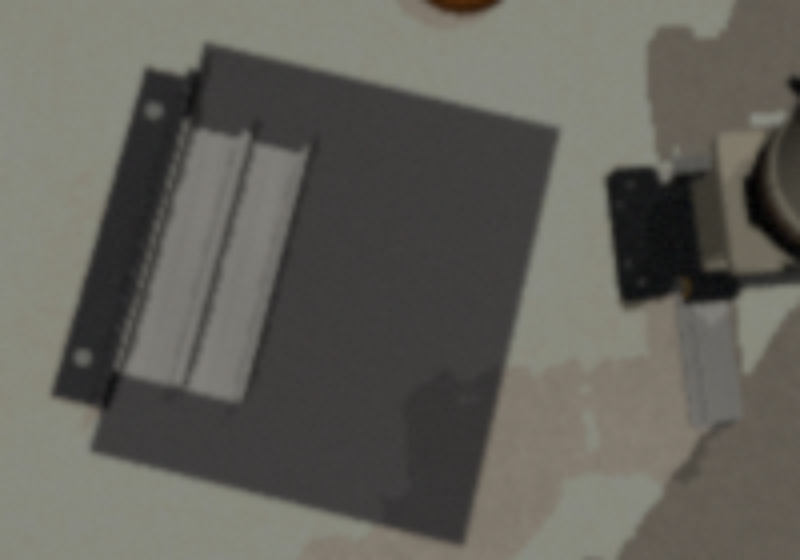

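Rails are tight together (joint row at v≈261 mm, width 6 mm, both 180 mm long and level). Now the cap.

```bash
python3 -m handwheel '{"grip":[50,50,50,50,50,0,0,0],"dp":[[0,0,2],[0,0,5],[0,0,7.5],[0,0,8.7],[0,0,8.8],[0,0,8.8],[0,0,8.8],[0,0,8.8]],"angular":[[0,0,0],[0,0,0],[0,0,0],[0,0,0],[0,0,0],[0,0,0],[0,0,0],[0,0,0]]}' 25; python3 -m handwheel '{"grip":[0,0,0],"dp":[[0,0,0],[0,0,0],[0,0,0]],"angular":[[0,0,0],[0,0,0],[0,0,0]]}' 35;  python3 - <<'E'
from h import *
from workcell import *
c=capture("side");im=c["frame"][110:220,270:430,::-1];cv2.imwrite("pics/s8.png",cv2.resize(im,None,fx=5,fy=5))
E
```

```text
time_s: 10.88
position: [0.535, -0.2146, 0.0421]
tool_rot: [[0.999, 0.055, 0.001], [0.055, -0.999, -0.001], [0.001, 0.001, -1.0]]
force: [0.6, -0.8, 2.3]
finger_gap: 0.253
time_s: 11.25
position: [0.5351, -0.2147, 0.042]
tool_rot: [[0.999, 0.055, 0.001], [0.055, -0.999, -0.001], [0.001, 0.001, -1.0]]
force: [0.4, -0.9, 6.4]
finger_gap: 0.247
```

View pics/s8.png

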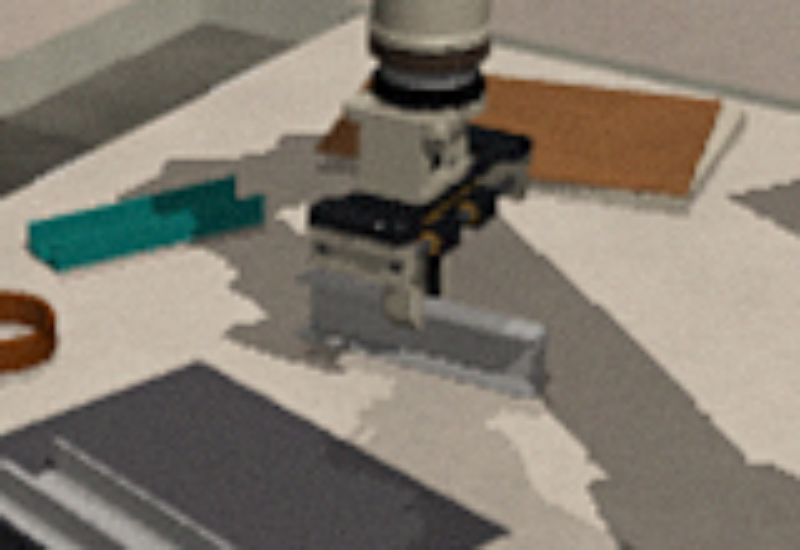

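```bash
cat >> h.py <<'E'
U=np.array([.964,-.2662,0]);V=np.array([.2662,.964,0]);Z=np.array([0,0,1.])
def tgt(u,v,z,th,off=(-.001,-.012,.042)):
    R=down(-15.45)@cv2.Rodrigues(np.array([-np.radians(th),0,0]))[0]
    return u*U+v*V+z*Z-R@np.array(off),R
E
python3 -m handwheel '{"grip":[0,0,0,0],"dp":[[0,0,-1],[0,0,-4],[0,0,-8],[0,0,-12]],"angular":[[0,0,0],[0,0,0],[0,0,0],[0,0,0]]}' 35
python3 - <<'E'
from h import *
for th in (0,20,42):
    p,R=tgt(.514,.2475,.004+.11,th);print(th,p);delta(p,R)
E
```

```text
time_s: 11.8
position: [0.5338, -0.2139, 0.1623]
tool_rot: [[0.998, 0.055, -0.001], [0.055, -0.998, 0.001], [-0.001, -0.001, -1.0]]
force: [0.8, -0.5, -1.1]
finger_gap: 0.252
0 [0.5591476  0.08993044 0.156     ]
dp cm [  4.2  -30.19   0.65]
rot [-0.001  0.001  0.325]
20 [0.56316714 0.10447373 0.15757133]
dp cm [  4.68 -31.62   0.5 ]
rot [-0.347 -0.056  0.322]
42 [0.5674554  0.11998924 0.15324165]
dp cm [  5.2  -33.15   0.93]
rot [-0.727 -0.118  0.31 ]
```

```bash
python3 -m handwheel '{"grip":[0,0,0,0,0,0,0,0],"dp":[[0.3,-2.5,0],[1,-7,0],[1.8,-12.5,0],[2.5,-18,0],[3.3,-23.5,0],[4,-28.5,0],[4.2,-30.2,0],[4.2,-30.2,0]],"angular":[[0,0,0],[0,0,0.05],[0,0,0.11],[0,0,0.17],[0,0,0.23],[0,0,0.29],[0,0,0.325],[0,0,0.325]]}' 35;python3 - <<'E'
from h import *
for th in (20,42):
    p,R=tgt(.514,.2475,.004+.11,th);delta(p,R)
E
```

```text
time_s: 12.8
position: [0.5591, 0.0919, 0.1615]
tool_rot: [[0.965, -0.263, -0.0], [-0.263, -0.965, 0.001], [-0.001, -0.001, -1.0]]
force: [0.6, -0.8, -1.5]
finger_gap: 0.244
dp cm [ 0.06 -1.32  0.39]
rot [-0.35  -0.     0.004]
dp cm [ 0.06 -2.93  0.82]
rot [-0.734 -0.001  0.004]
```

```bash
python3 -m handwheel '{"grip":[0,0,0,0,0,0,0,0],"dp":[[0,-0.4,0],[0,-0.9,0.1],[0,-1.5,0.2],[0,-2,0.4],[0,-2.5,0.6],[0,-2.8,0.8],[0,-2.9,0.8],[0,-2.9,0.8]],"angular":[[-0.1,0,0],[-0.22,0,0],[-0.35,0,0],[-0.48,0,0],[-0.6,0,0],[-0.7,0,0],[-0.734,0,0],[-0.734,0,0]]}' 35;python3 - <<'E'
from h import *
from workcell import *
print(np.round(state()["q"],1))
p,R=tgt(.514,.2475,.004+.11,42);delta(p,R)
c=avg("side",2);im=c["frame"][100:260,210:400,::-1];cv2.imwrite("pics/s9.png",cv2.resize(im,None,fx=4,fy=4))
c=capture("top");im=c["frame"][130:270,240:440,::-1];cv2.imwrite("pics/t9.png",cv2.resize(im,None,fx=4,fy=4))
E
```

```text
time_s: 13.8
position: [0.5674, 0.1167, 0.1527]
tool_rot: [[0.964, -0.198, -0.18], [-0.267, -0.715, -0.645], [-0.001, 0.67, -0.742]]
force: [0.8, -0.5, -0.1]
finger_gap: 0.252
[ -32.    44.1    1.9   84.9   26.6   84.4 -146.4]
dp cm [-0.09 -0.2  -0.26]
rot [ 0.001  0.002 -0.   ]
```

View pics/s9.png

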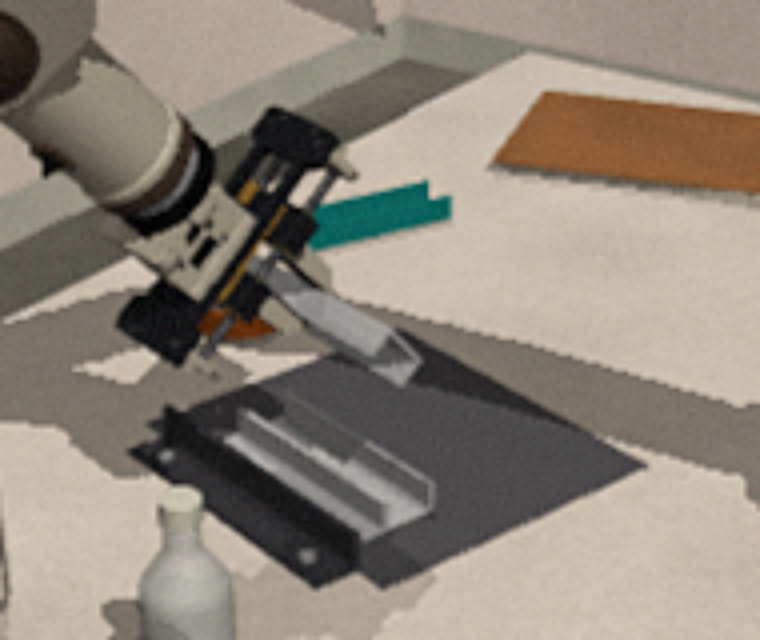

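View pics/t9.png

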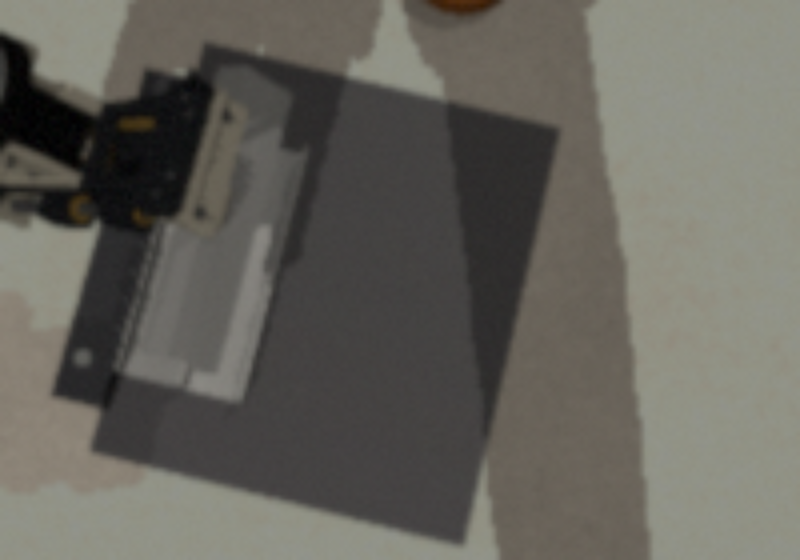

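Run:
```python
from h import *
from workcell import *
s=state();R=np.array(s["tool_rot"]);p=np.array(s["position"])
for n in ("top","side"):
    c=avg(n,3);W=cloud(c);T=(W-p)@R*1000
    m=(abs(T[...,0]+1)<100)&(abs(T[...,0])>25)&(abs(T[...,1])<22)&(T[...,2]>-12)&(T[...,2]<52)
    Q=T[m];print(n,len(Q),"x",np.percentile(Q[:,0],[0.5,99.5]).round(1))
    for lo,hi in((-100,-60),(-60,-25),(25,60),(60,100)):
        q=Q[(Q[:,0]>lo)&(Q[:,0]<hi)]
        if len(q)>10: print(lo,hi,len(q),"y",np.percentile(q[:,1],[2,25,50,75,98]).round(1),"z",np.percentile(q[:,2],[2,25,50,75,98]).round(1))
    for l,mm in(("web",(Q[:,1]>7)),("flange",(Q[:,2]<4)&(Q[:,1]<9))):
        q=Q[mm]
        if len(q)>30:
            j=1 if l=="web" else 2
            A=np.c_[q[:,0],q[:,3-j],np.ones(len(q))];print(l,len(q),np.linalg.lstsq(A,q[:,j],rcond=None)[0].round(3))
```

```text
top 901 x [-91.3  88. ]
-100 -60 280 y [-9.   6.4 11.5 12.4 14. ] z [-3.9 -2.2  8.4 25.4 40.3]
-60 -25 297 y [-9.2  7.2 11.2 12.2 13.8] z [-3.6 -2.1  7.8 24.5 40.6]
25 60 135 y [ 9.4 10.7 11.3 11.8 13.2] z [10.6 17.7 26.  33.6 41.6]
60 100 189 y [-8.5 10.1 11.2 12.  13.5] z [-3.7 -1.4 13.4 27.3 40.4]
web 718 [-3.0000e-03 -2.3000e-02  1.1975e+01]
flange 200 [-0.     0.038 -2.643]
side 314 x [-94.   65.8]
-100 -60 172 y [-17.6 -11.   -4.1   2.6   6.9] z [-6.9 -4.3 15.7 36.1 39.3]
-60 -25 108 y [-18.  -13.4  -7.9  -0.9   6.7] z [-6.9 -5.2 -4.2 33.8 38.6]
25 60 25 y [-8.  -4.1 -0.2  3.4  6.5] z [-6.6 -5.  -4.1 -3.7 -1.6]
flange 192 [-0.     0.07  -4.229]
```

Run:
```python
from h import *
for z in (.05,.012,.004):
    p,R=tgt(.514,.2475,z,42,(-.0015,-.012,.0415));delta(p,R)
```

```text
dp cm [-0.06 -4.52  4.65]
rot [ 0.     0.001 -0.001]
dp cm [-0.06 -7.06  7.47]
rot [ 0.     0.001 -0.001]
dp cm [-0.06 -7.6   8.07]
rot [ 0.     0.001 -0.001]
```

```bash
python3 -m handwheel '{"grip":[0,0,0,0,0,0,0,0],"dp":[[0,-0.7,0.7],[0,-2,2],[0,-3.4,3.4],[0,-4.6,4.7],[0,-5.8,6.1],[0,-6.7,7.1],[0,-7.1,7.5],[0,-7.1,7.5]],"angular":[[0,0,0],[0,0,0],[0,0,0],[0,0,0],[0,0,0],[0,0,0],[0,0,0],[0,0,0]]}' 35;python3 - <<'E'
from h import *
from workcell import *
print(np.round(state()["q"],1))
p,R=tgt(.514,.2475,.004,42,(-.0015,-.012,.0415));delta(p,R)
c=avg("side",2);im=c["frame"][130:240,220:360,::-1];cv2.imwrite("pics/s10.png",cv2.resize(im,None,fx=5.4,fy=5.4))
c=capture("top");im=c["frame"][130:250,240:380,::-1];cv2.imwrite("pics/t10.png",cv2.resize(cv2.convertScaleAbs(im,alpha=1.6),None,fx=5,fy=5))
E
```

```text
time_s: 15.25
position: [0.5681, 0.1199, 0.0498]
tool_rot: [[0.964, -0.198, -0.179], [-0.267, -0.715, -0.646], [-0.0, 0.67, -0.742]]
force: [0.2, 0.1, -0.6]
finger_gap: 0.247
[ -36.9   52.6    9.1   85.2   21.9   75.3 -146.7]
dp cm [-0.02 -0.43  0.54]
rot [ 0.001  0.    -0.   ]
```

View pics/s10.png

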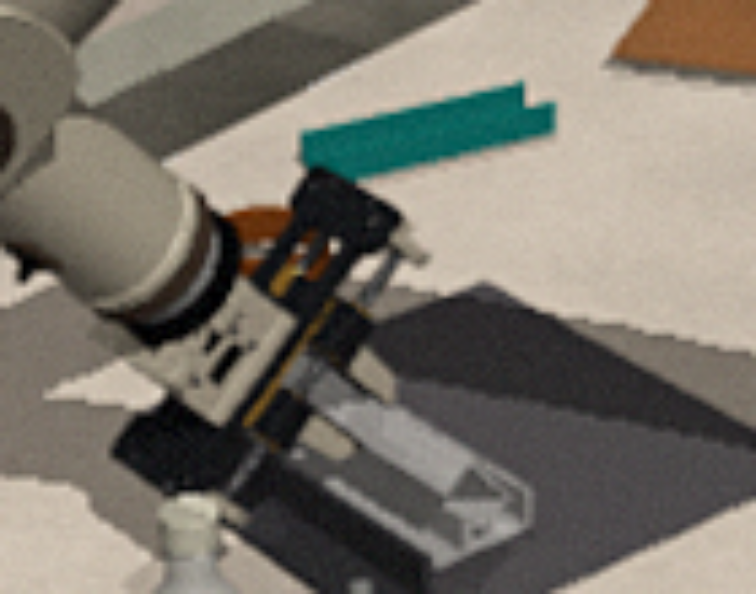

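View pics/t10.png

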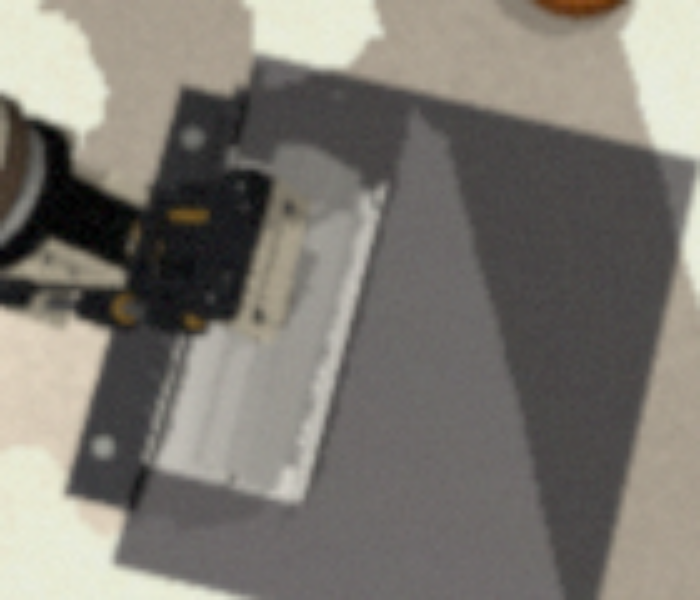

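```bash
python3 -m handwheel '{"grip":[0,0,0,0,0],"dp":[[0,-0.1,0.1],[0,-0.2,0.2],[0,-0.3,0.35],[0,-0.4,0.45],[0,-0.4,0.45]],"angular":[[0,0,0],[0,0,0],[0,0,0],[0,0,0],[0,0,0]]}' 35;python3 - <<'E'
from h import *
from workcell import *
s=state();print(s["force"],s["torque"]);R=np.array(s["tool_rot"]);print("P",s["position"]+R@[-.0015,-.012,.0415], (s["position"]+R@[-.0015,-.012,.0415])@V)
E
```

```text
time_s: 16.02
position: [0.5681, 0.1198, 0.0438]
tool_rot: [[0.964, -0.198, -0.179], [-0.267, -0.715, -0.646], [-0.0, 0.67, -0.742]]
force: [-0.3, 0.2, -1.3]
finger_gap: 0.25
[-0.27238339  0.18081949 -1.28620765] [ 0.98966252 -0.1911753   0.01567115]
P [0.56157134 0.10201988 0.00493575] 0.24783745135304372
```

```bash
python3 -m handwheel '{"grip":[0,0,0,0],"dp":[[0,-0.1,0.1],[0,-0.2,0.2],[0,-0.25,0.25],[0,-0.25,0.25]],"angular":[[0,0,0],[0,0,0],[0,0,0],[0,0,0]]}' 35
```

```text
time_s: 16.52
position: [0.5684, 0.1201, 0.0427]
tool_rot: [[0.964, -0.199, -0.179], [-0.267, -0.714, -0.647], [0.001, 0.671, -0.741]]
force: [-2.0, 2.1, 11.3]
finger_gap: 0.251
```

```bash
python3 -m handwheel '{"grip":[0,29,29,29],"dp":[[0,0.15,-0.15],[0,0.15,-0.15],[0,0.15,-0.15],[0,0.15,-0.15]],"angular":[[0,0,0],[0,0,0],[0,0,0],[0,0,0]]}' 10;python3 - <<'E'
from h import *
from workcell import *
c=avg("side",2);im=c["frame"][130:240,220:360,::-1];cv2.imwrite("pics/s11.png",cv2.resize(im,None,fx=5.4,fy=5.4))
c=capture("top");im=c["frame"][130:250,240:380,::-1];cv2.imwrite("pics/t11.png",cv2.resize(cv2.convertScaleAbs(im,alpha=1.6),None,fx=5,fy=5))
E
```

```text
time_s: 17.02
position: [0.5681, 0.1198, 0.0423]
tool_rot: [[0.964, -0.198, -0.179], [-0.267, -0.715, -0.646], [-0.0, 0.67, -0.742]]
force: [-0.2, -0.6, 0.7]
finger_gap: 0.29
```

View pics/s11.png

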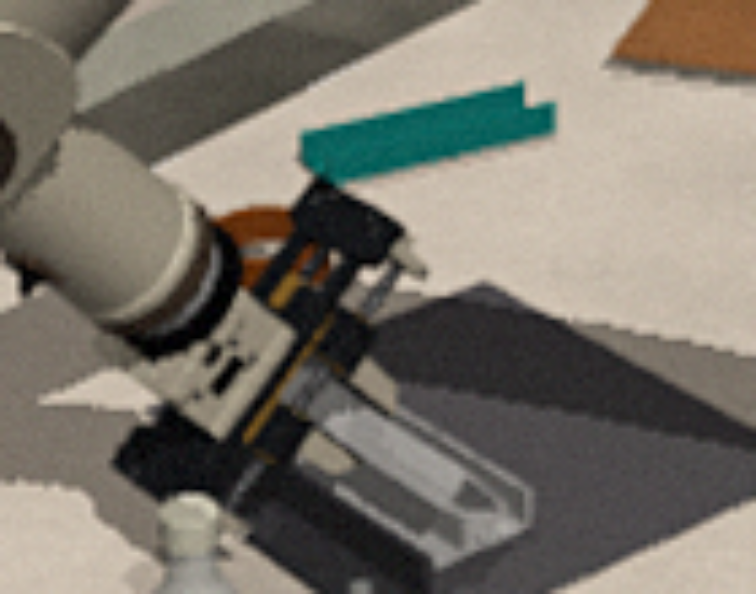

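View pics/t11.png

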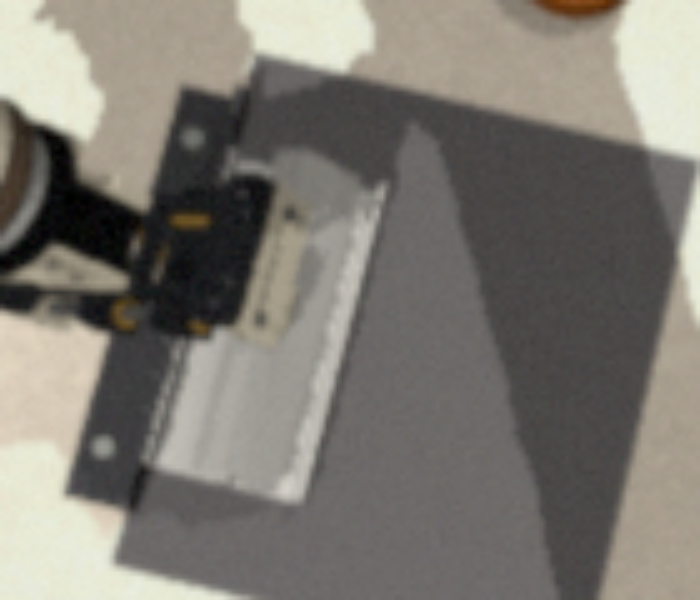

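```bash
cat >> h.py <<'E'
def web():
    from workcell import state
    s=state();R=np.array(s["tool_rot"]);p=np.array(s["position"]);print("F",np.round(s["force"],1))
    c=avg("top",3);T=(cloud(c)-p)@R*1000
    m=(abs(T[...,0]+1)<88)&(T[...,0]<-20)&(T[...,1]>3)&(T[...,1]<25)&(T[...,2]>2)&(T[...,2]<38)
    q=T[m];k=np.linalg.lstsq(np.c_[q[:,2],np.ones(len(q))],q[:,1],rcond=None)[0];print(len(q),k.round(3),"tilt add deg",np.degrees(np.arctan(-k[0])).round(1))
E
python3 -c "
from h import *
web()"
```

```text
F [-0.3 -0.3 -0.8]
256 [-0.024 11.981] tilt add deg 1.4
```

```bash
python3 -m handwheel '{"grip":[29,29,29,29],"dp":[[0,-0.1,-0.02],[0,-0.2,-0.05],[0,-0.29,-0.07],[0,-0.29,-0.07]],"angular":[[-0.025,0,0],[-0.05,0,0],[-0.07,0,0],[-0.07,0,0]]}' 10;python3 -c "
from h import *
from workcell import *
print(state()['q'])
web()"
```

```text
time_s: 17.82
position: [0.5686, 0.1232, 0.0404]
tool_rot: [[0.964, -0.184, -0.192], [-0.266, -0.668, -0.695], [-0.001, 0.721, -0.693]]
force: [0.5, -0.1, -0.2]
finger_gap: 0.296
[ -39.49960915   56.2113182    11.62593698   82.36017562   21.30922372
   78.0620466  -146.64896296]
F [ 0.5 -0.1 -0.2]
276 [-1.0000e-02  1.2209e+01] tilt add deg 0.6
```

```bash
python3 -m handwheel '{"grip":[29,29,29,29,29,29,29,29],"dp":[[0,0,-0.3],[0,0,-0.7],[0,0,-1.1],[0,0,-1.5],[0,0,-2],[0,0,-3],[0,0,-5],[0,0,-7]],"angular":[[0,0,0],[0,0,0],[0,0,0],[0,0,0],[0,0,0],[0,0,0],[0,0,0],[0,0,0]]}' 10;python3 - <<'E'
from h import *
from workcell import *
c=avg("side",2);im=c["frame"][130:240,220:360,::-1];cv2.imwrite("pics/s12.png",cv2.resize(im,None,fx=5.4,fy=5.4))
c=capture("top");im=c["frame"][130:250,240:380,::-1];cv2.imwrite("pics/t12.png",cv2.resize(cv2.convertScaleAbs(im,alpha=1.6),None,fx=5,fy=5))
E
```

```text
time_s: 18.98
position: [0.5825, 0.1718, 0.0904]
tool_rot: [[0.964, -0.185, -0.192], [-0.267, -0.669, -0.694], [-0.0, 0.72, -0.694]]
force: [0.5, 0.5, 0.4]
finger_gap: 0.29
```

View pics/s12.png

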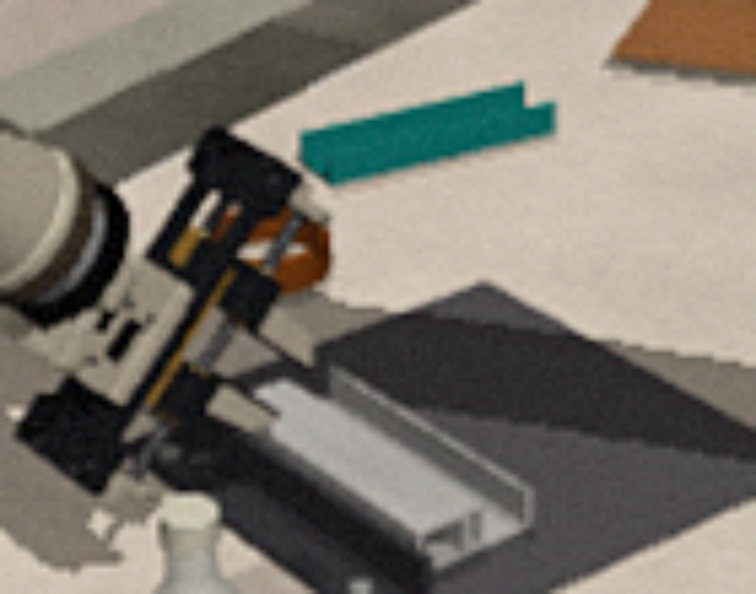

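View pics/t12.png

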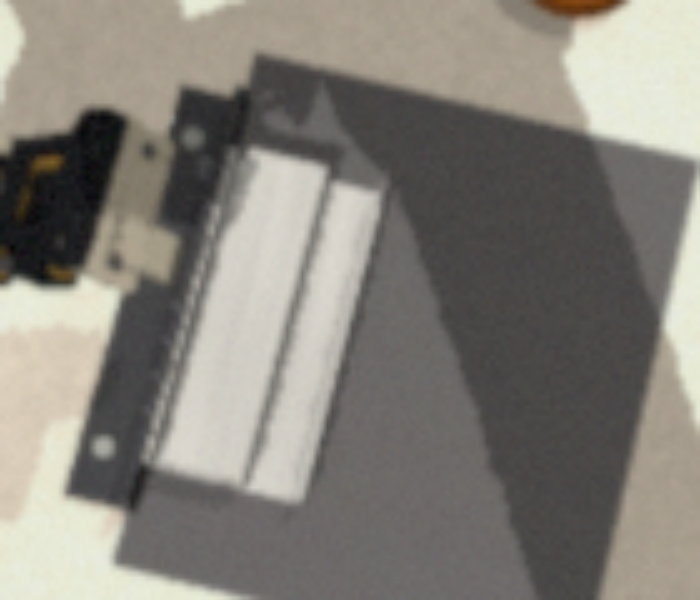

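```bash
python3 -m handwheel '{"grip":[29,29,29,29,29,29,29,29],"dp":[[0,0,-2],[0,0,-5],[0,0,-8],[0,0,-11],[0,0,-14],[0,0,-17],[0,0,-19],[0,0,-19]],"angular":[[0,0,0],[0,0,0],[0,0,0],[0,0,0],[0,0,0],[0,0,0],[0,0,0],[0,0,0]]}' 10;python3 - <<'E'
from h import *
for n in("top","side"):
    c=avg(n,5);W=cloud(c)*1000
    u=W@U;v=W@V;z=W[...,2]
    fl=(abs(u-514)<120)&(v>120)&(v<200)
    m=(abs(u-514)<130)&(v>242)&(v<290)&(z>20)&(z<36)
    p=np.c_[u[m],v[m],np.ones(m.sum())]
    print(n,"mat z",np.nanmedian(z[fl]).round(2),"plane",np.linalg.lstsq(p,z[m],rcond=None)[0].round(4),"med z",np.median(z[m]).round(2),"u",np.percentile(u[m],[.5,99.5]).round(1),"v",np.percentile(v[m],[1,99]).round(1))
    for a,b in((225,240),(214,221)):
        k=(abs(u-514)<130)&(v>a)&(v<b)&(z>(-3 if a==225 else 17))&(z<12 if a==225 else z<40); 
        print(a,b,"z",np.median(z[k]).round(2),"u",np.percentile(u[k],[1,99]).round(1))
    k=(abs(u-514)<135)&(v>292)&(v<303)&(z>15)&(z<40)
    if n=="top":
        for lo in range(290,308,1):
            q=(abs(u-514)<60)&(v>=lo)&(v<lo+1);print(lo,q.sum(),np.median(z[q]).round(1),end="; ")
    a,b,e,f=(245,140,385,240) if n=="top" else (230,150,340,250)
    cv2.imwrite(f"pics/{n}13.png",cv2.resize(c["frame"][b:f,a:e,::-1],None,fx=5.5,fy=5.5,interpolation=2))
E
```

```text
time_s: 20.12
position: [0.6191, 0.3035, 0.2215]
tool_rot: [[0.964, -0.185, -0.191], [-0.266, -0.669, -0.694], [0.001, 0.719, -0.695]]
force: [-1.1, 0.4, 0.8]
finger_gap: 0.288
top mat z 1.62 plane [-1.00000e-04  1.14000e-02  2.45876e+01] med z 27.71 u [425.1 603.4] v [249.9 289.5]
225 240 z 3.19 u [386.5 640.1]
214 221 z 24.58 u [426.6 603.2]
290 17 27.6; 291 17 27.8; 292 16 27.6; 293 14 27.3; 294 1 26.6; 295 0 nan; 296 0 nan; 297 3 4.3; 298 13 3.3; 299 20 3.5; 300 12 3.5; 301 53 10.1; 302 33 22.7; 303 18 24.7; 304 26 25.6; 305 24 30.2; 306 14 31.0; 307 16 31.0; side mat z -0.52 plane [2.00000e-04 7.30000e-03 2.34476e+01] med z 25.58 u [423.5 603.6] v [254.8 289.6]
225 240 z 1.58 u [388.  632.9]
214 221 z 20.95 u [474.6 546.4]
```

View pics/side13.png

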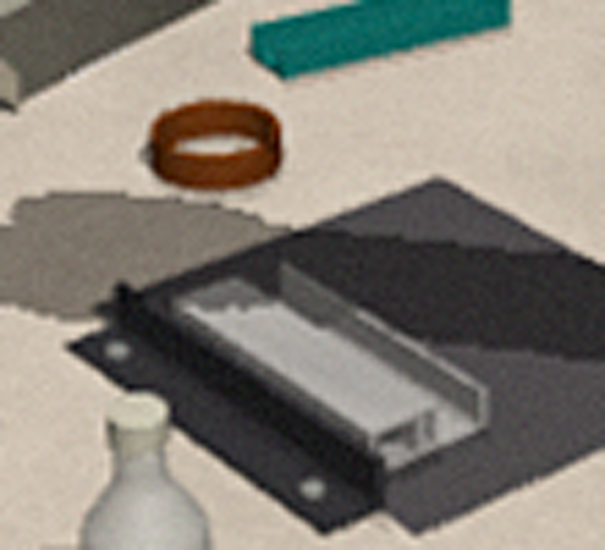

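View pics/top13.png

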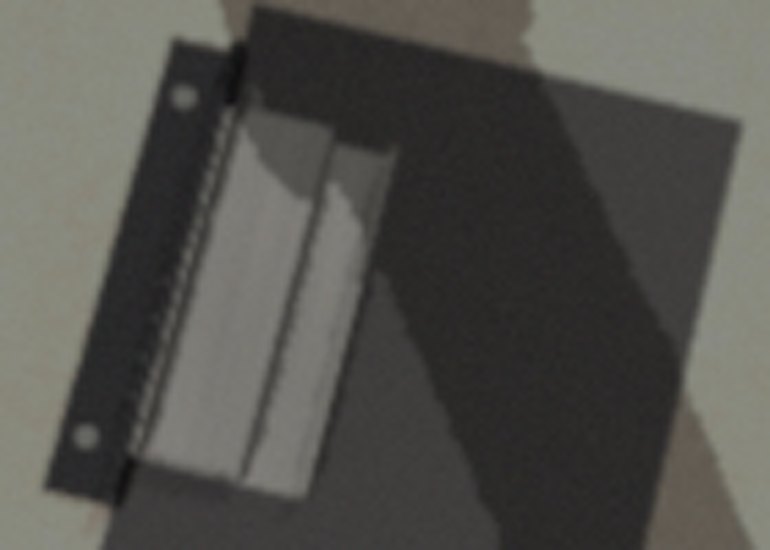

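Run:
```python
from h import *
from workcell import *
c=avg("top",5);W=cloud(c);z=W[...,2];u=W@U;v=W@V
b=dict(np.load("top0.npz"));Wb=cloud(b)
for lab,lo,hi in(("outer flange",.212,.225),("inner far flange",.300,.3045)):
    m=(abs(u-.514)<.1)&(v>lo)&(v<hi)&(z>.018)&(z<.0285);print(lab,rect(W[m]),"v",np.median(v[m]).round(4))
d=cv2.absdiff(b["frame"],c["frame"]).max(2)
for n,(x,y) in {"mug":(189,152),"bottle":(185,235),"tape":(356,118)}.items(): 
    A=b["z_map"][y-20:y+20,x-20:x+20];B=c["z_map"][y-20:y+20,x-20:x+20];print(n,"depth changed px",(abs(A-B)>.01).sum())
s=state();print(s["force"],s["position"])
finish_job()
```

```text
outer flange (array([553.3,  73.7]), array([  3. , 179.2]), 164.58) v 0.2181
inner far flange (array([575.8, 155.3]), array([  2.7, 177.9]), 164.59) v 0.3027
mug depth changed px 881
bottle depth changed px 6
tape depth changed px 7
[-0.69101995 -0.00718809  0.2290603 ] [0.61887848 0.3029405  0.22156983]
the job is handed in; nothing more can be done
```

Run:
```python
from h import *
from workcell import *
c=capture("side");cv2.imwrite("pics/end_side.png",c["frame"][:,:,::-1])
A=np.load("side0.npz")["z_map"][205:260,170:222];B=c["z_map"][205:260,170:222];print((abs(A-B)>.01).sum(),A.size)
```

```text
the job is handed in; nothing more can be done
```

I handed the job in at about 20.5 s. The three rails are packed and interlocked at the fence, but I could not confirm that the mug stayed put.

**What I did:**
- **Outer rail:** I gripped it by a flange and slid it sideways against the inner rail until the push force rose to about 16 N.
- **Third rail:** I gripped it and tilted it about 42° in the air, then set its lower flange edge down in the outer trough. I let go, leaned it to 46° and drew the fingers back, and it fell open-down over the pair.

**Last checks (top camera):**

| Check | Result |
|---|---|
| Cap top | about 27 mm (reads 27.7 with the camera's roughly 1 mm bias; side view 25.6 with the opposite bias), level to within 0.5 mm |
| Flanges | one in each trough; the cap spans about 11 mm into the outer side of the joint and 33 mm into the inner side |
| Outer and inner rails | tight: outermost flange centres 84.6 mm apart against 85 mm nominal, with no gap measured at the joint, inner rail against the fence to within the reading |
| Rail ends | level to about 1–2 mm |
| Bottle and tape | unchanged in depth |
| Robot | clear of everything, force about 0.7 N |

**Mug not confirmed:** the depth around the mug differed from the start in the top view (881 pixels). I think this is the arm hanging over that spot, since the tool stood 0.22 m up and no force above 2 N was read on the way out. I only saw this after handing in, and the cameras no longer worked to check it.

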